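# Lay a tall can in the draining rack by way of its ledge

### The job

Put the tall square can to drain: tip it towards the rack and lean it on the rack's ledge bar with its foot still on the bench, and let go of it there. Then take hold of it again low down, in its lower half, lift the foot and finish the tip, so that the can lies neck first between the guides on the sloping floor, its shoulder at the end stop or no more than about two centimetres short of it. Let go of it, and leave the catch cup and the other loose things where they are.

Things in the scene. Friction and masses are not known exactly. Their poses are not given: they have to be found in the camera images.
- can: Tall slim square can of plain metal, rigid and closed, about 0.35 kg: body 60 x 60 mm in section, 215 mm high, with a round neck (24 mm diameter, 25 mm long) on top, 240 mm in all. Origin: centre of the underside; z along the can to the neck, x and y square to its side faces. It starts upright on the bench in front of the bar.
- can_mid (a point): Middle of the can's square body, 107.5 mm from the underside on the can's axis (about the centre of mass).
- rack: Draining rack of aluminium sheet and steel rod, fixed to the bench. Origin on the bench under the ledge bar; z up, x level from the ledge towards the end stop (the way the can is tipped), y along the bar. Nothing but bench in front of the bar (-x); its rod frame stands at y = +-56 mm, x = 0 to 132 mm, foot lugs reach to y = +-77 mm. With the can home, the lowest 60 mm of it stand out past the bar.
- rack_ledge (a point): Top of the ledge bar at mid length, 135 mm above the bench. The bar is round, 12 mm in diameter, 124 mm long, its axis 129 mm above the bench at rack x = 0. From it a flat floor 100 mm wide, flush with the bar's upper side, slopes 15 degrees down towards rack +x.
- rack_stop (a point): Foot of the end stop, middle of its width, at the low end of the sloping floor, 155 mm along the floor from the bar. The stop is 14 mm high, so that the can's neck passes over it. Two guides 22 mm high stand on the floor from 64 mm past the bar to the stop, 78 mm apart inside.
- catch_cup: Open measuring cup, 88 mm wide and 82 mm high, loose, standing on the bench past the end stop under the place where the neck comes. Origin: centre of its underside. Leave it there, upright.
- tape_roll: Masking tape roll lying flat, 104 mm wide and 36 mm high, loose bystander. Origin: centre of its underside.
- spanner: Spanner, flat, 240 x 28 x 10 mm, loose bystander on the bench to the robot's left. Origin: centre of its underside.
- block: Black sanding block 124 x 70 x 33 mm, loose bystander. Origin: centre of its underside.
Things that resemble listed ones, but are neither listed nor needed, are in the scene too. Leave any yellow look-alike of the can alone.

How it is judged:
On the way, in this order (a step that is already met when the one before it is completed fails the run):
1. the can leans on the ledge bar, tilted 15 to 55 degrees, its foot on the bench, let go (angle between can's own z axis and vertical between 0.26 and 0.96 rad and contact force between can and rack above 0.1 N and contact force between can and the fingers below 0.1 N and height (world z) of can below 0.032 m and linear speed of can below 0.03 m/s), for 0.3 s.
2. held by the lower half, the can is tipped past 70 degrees (angle between can's own z axis and vertical above 1.22 rad and contact force between can and the fingers above 1 N and z of the grasp point in the frame of can between -0.03 and 0.12 m), for 0.1 s.
At the end, for the whole second after the job is handed in: The can rests on the rack's sloping floor neck first, its axis 99 to 111 degrees from upright (105 is flat on the floor), its middle within 14 mm of the rack's centre line, its shoulder at the end stop or up to 30 mm short of it, released and at rest (angle between can's own z axis and vertical between 1.73 and 1.94 rad and x of can_mid in the frame of rack between 0.022 and 0.065 m and y of can_mid in the frame of rack between -0.014 and 0.014 m and z of can_mid in the frame of rack between 0.142 and 0.17 m and linear speed of can below 0.02 m/s and contact force between can and rack above 0.5 N); the robot touches nothing.
It fails at once if the catch cup is pushed more than 25 mm or tipped over (distance of catch_cup from where it was at the start of the episode above 0.025 m or angle between catch_cup's own z axis and vertical above 0.4 rad).
It fails at once if another loose thing is moved more than 30 mm (distance of any of tape_roll, spanner, block from where it was at the start of the episode above 0.03 m).
It also fails if it takes over 48 s, if anything falls off the work surface, if the arm or the gripper's body presses on something with over 40 N, if the wrist force passes 120 N, or if a joint passes its speed limit or range.

### The arm

A 6-joint arm with a two-finger parallel gripper is mounted at the origin on a cart in front of the work surface, level with it; the furniture and walls round the work are solid. World frame = base frame: x ahead of the robot, y to its left, z up, the work surface at z = 0. Lengths are in m, angles in rad, forces in N, time in s.
With the tool pointing down it reaches from about 0.375 to 0.975 m from the base axis. Payload 3.8 kg.
Tool frame: the origin (TCP) lies at the very end of the fingers, on their centre line; the grasp point (between the pads) lies 19 mm behind it; z points along the fingers, y is the line along which they close (so a half turn about z gives the same grasp; the last joint's range is limited). The gripper opens to 85 mm and grips with 20 to 120 N. Pads are 22 mm wide; open, the fingers measure 114 mm over their backs; the gripper's body (76 mm by 85 mm) begins 54 mm behind the grasp point. The pads swing forward as they close: fully open they stand 13 mm farther back than shut.
Start: joints at [1.081, 0.264, 1.604, -0, 1.274, -0.037], TCP at [0.295, 0.607, 0.231] pointing down, gripper open.
Joint ranges: [-2.63, 2.63], [-0.94, 2.18], [0.31, 2.57], [-1.31, 4.45], [0, 2.66], [-2.55, 2.55]. Speed limits (rad/s): [2.57, 2.57, 3.14, 3.14, 3.14, 3.14].

### API

Orientations are given as a rotation vector (axis times angle).
In Python, from workcell import bot gives the robot as it stands.
- The arm moves only by the shell command python3 -m creep 'ROWS' [FORCE]. ROWS is JSON, a list of rows, each a list of 5 numbers: the shift along the tool's x, y, z in units of 0.05 m (1.0 is 0.05 m), then the turn about the tool's z in units of 0.1 rad (1.0 is 0.1 rad), then the opening, from 0 (shut) to 1 (fully open). In form: [[tx, ty, tz, spin, hand], ...]. A call has 1 to 20 rows; each row shifts and turns the commanded pose from where the row before left it, along the tool's axes as they then stand; what a row does not reach is not made up. A row lasts 1/8 s, in which the tool goes at most 62.5 mm and 10.7 degrees, less where a joint would pass 70% of its speed; a pose out of reach is approached as far as the arm can. A call with a number of a shift or a turn outside -1 to 1 is refused whole. A call with a gripper value outside its range is refused whole. The fingers move at their own pace and stop on an object; FORCE is the grip in N (left out, the last holds). Time passes only in rows, so rows that do not move let the fingers close. It gives the time, the measured TCP pose, the force, the opening and the grip force at its end, in the units of the state.
- bot.read_state(): the state, without advancing time (a new reading comes with each control period).
- bot.read_camera(name): name is "scene" or "top" or "wrist"; returns a dict with "pixels" (400x640x3 uint8, red, green, blue), "vfov" (degrees; the focal length in pixels is half the picture's height over the tangent of half this angle, whatever the lens; pixels are square), "cx", "cy" (the principal point, pixels), "world_to_cam" (4x4, takes a point from world to camera coordinates). Camera axes: x right, y down, z forward; pixel columns grow to the right and rows downward; lengths in m; the calibration is good to about 2 mm. A picture is of the moment at which its call begins. There is no depth.
- bot.finish_job(): hands the job in; it is judged then, once.
Trained networks look in a picture, given as the dict that the camera call returned (one of the last four; its "shot" number tells which), for a name from the list of things; names that differ only in an ending like _2 or _b are one class to them, and where a whole thing is asked for, a point or a joint stands for the part that bears it (a point fixed in the world has none). Each returns a list of dicts, best first, with "score" (0 to 1); they miss things now and then, are a little off and sometimes report something else, mostly with a low value. They report only what shows in the picture. A call takes as long as a camera call. They do not tell look-alikes from the thing itself.
- bot.look_for(target, picture): "bbox" ([left, top, right, bottom] in pixels, round what is visible of it).
- bot.regions_of(target, picture): "mask" (400x640 bool, what is visible of it) and "bbox" ([left, top, right, bottom] in pixels, round what is visible of it).
The state is a dict: "time": time; "q": joint angles; "joint_vel": joint speeds; "joint_torque": joint torques, N m; "tool_pos": TCP position; "tcp_rot": TCP orientation; "wrist_force": force on the tool from outside, world axes, zero at the start; "torque": the same for the moment, N m; "width": opening from 0.0 (shut) to 1.0 (fully open); "grip_force": force on a finger pad.
Only numpy, scipy, OpenCV 4.12 (cv2) and the standard library are available. Lean on these libraries where they do the work, as an engineer would, in place of code of your own. Each camera call takes 0.05 s, during which the arm holds its last target. There are 200 camera calls.

## Working session

There is one attempt and no reset: what is moved stays moved. The work goes in short steps, Python scripts to look and compute and a shell command to move; the robot and the scene stay as the last step left them, time stands still between calls to the robot, and variables do not carry over. Pictures are saved under pics/ and viewed, at most 10 in all, crops included, and the job is handed in when it is done.

```bash
mkdir -p pics; ls; cat > h.py <<'E'
import numpy as np, cv2
from workcell import bot
from scipy.spatial.transform import Rotation as R
def shot(n,f=None):
    p=bot.read_camera(n)
    if f: cv2.imwrite('pics/'+f,cv2.cvtColor(p['pixels'],cv2.COLOR_RGB2BGR))
    return p
def F(p): return 200/np.tan(np.radians(p['vfov'])/2)
def proj(p,X):
    X=np.atleast_2d(X); T=np.array(p['world_to_cam']); c=X@T[:3,:3].T+T[:3,3]
    return c[:,:2]/c[:,2:]*F(p)+[p['cx'],p['cy']]
def onz(p,uv,z):
    uv=np.atleast_2d(uv); T=np.array(p['world_to_cam']); o=-T[:3,:3].T@T[:3,3]
    d=np.c_[(uv-[p['cx'],p['cy']])/F(p),np.ones(len(uv))]@T[:3,:3]
    return o+d*((z-o[2])/d[:,2:])
E
python3 - <<'E'
from h import *
for n in ('scene','top'):
    p=shot(n,n+'0.png')
    T=np.array(p['world_to_cam']);print(n,p['vfov'],-T[:3,:3].T@T[:3,3],T[2,:3])
    for t in ('can','rack','catch_cup','tape_roll','spanner','block'):
        print(t,[(round(float(d['score']),2),np.round(d['bbox']).tolist()) for d in bot.look_for(t,p)[:4]])
s=bot.read_state();print(s['time'],s['tool_pos'],R.from_rotvec(s['tcp_rot']).as_matrix().round(3).tolist())
E
```

```text
pics
scene 42.271157153528506 [-0.80312459  0.70436945  1.02113112] [ 0.76087641 -0.38943913 -0.51904166]
can [(0.75, [243.0, 158.0, 269.0, 223.0]), (0.56, [303.0, 185.0, 329.0, 259.0])]
rack [(0.81, [343.0, 193.0, 392.0, 246.0]), (0.63, [184.0, 234.0, 213.0, 265.0])]
catch_cup [(0.65, [389.0, 200.0, 392.0, 227.0])]
tape_roll [(0.7, [439.0, 207.0, 459.0, 224.0])]
spanner [(0.79, [216.0, 258.0, 252.0, 312.0])]
block [(0.56, [182.0, 232.0, 211.0, 264.0])]
top 52.629959249492956 [ 3.55996314e-01 -1.39082795e-03  1.62110823e+00] [ 0.12857897  0.01146558 -0.99163299]
can [(0.74, [292.0, 228.0, 310.0, 248.0]), (0.66, [258.0, 148.0, 290.0, 184.0]), (0.45, [340.0, 217.0, 382.0, 254.0])]
rack [(0.73, [342.0, 217.0, 384.0, 249.0])]
catch_cup [(0.66, [382.0, 219.0, 404.0, 240.0])]
tape_roll [(0.59, [412.0, 238.0, 444.0, 262.0])]
spanner []
block [(0.62, [207.0, 186.0, 226.0, 215.0])]
0.7 [0.29531764 0.60697848 0.23133527] [[-0.899, 0.438, 0.0], [0.438, 0.899, 0.0], [-0.0, 0.0, -1.0]]
```

```bash
python3 - <<'E'
import cv2
a=cv2.imread('pics/scene0.png')[130:330,160:480];b=cv2.imread('pics/top0.png')[120:280,200:460]
cv2.imwrite('pics/a.png',cv2.resize(a,(800,500),interpolation=cv2.INTER_CUBIC))
cv2.imwrite('pics/b.png',cv2.resize(b,(800,492),interpolation=cv2.INTER_CUBIC))
E
```

```text
(no output)
```

View pics/a.png

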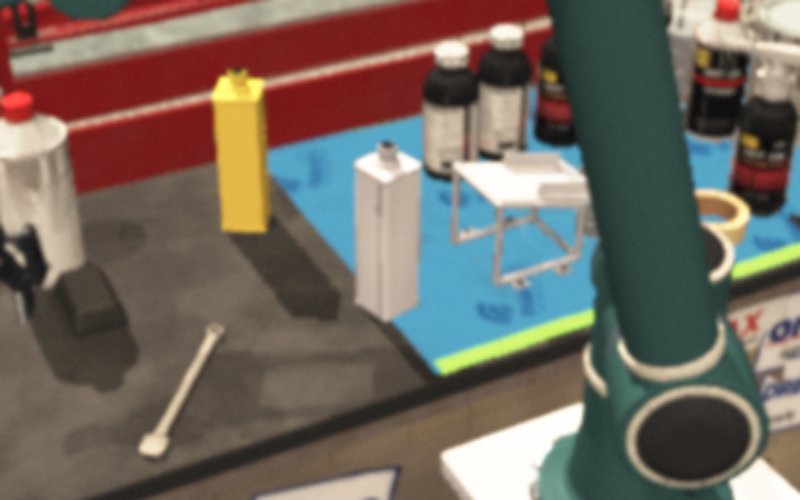

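View pics/b.png

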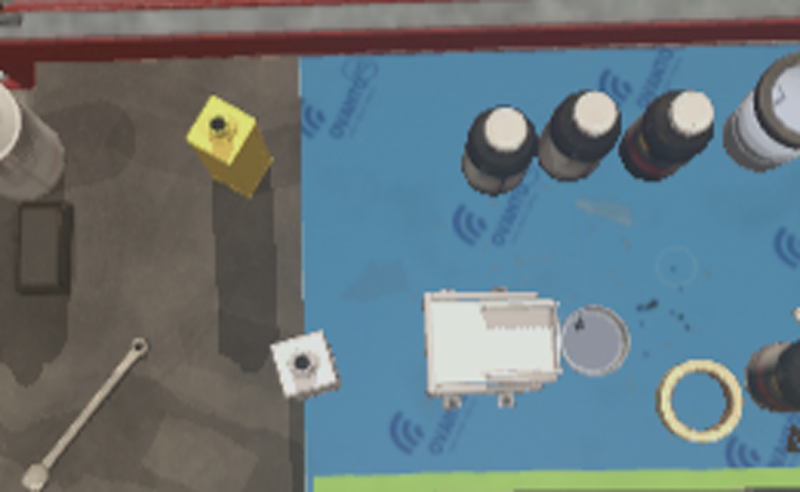

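The wanted can is the plain grey-white one: top-camera bbox (292,228)-(310,248), scene (303,185)-(329,259). The yellow one, at scene (243,158), is the look-alike. The rack is at top (342–384, 217–249), with the cup just past its end stop. The detector's second "rack" is really the block. Next I'll measure the poses.

```bash
python3 - <<'E'
from h import *
p=shot('top')
print('px axes',proj(p,[[.4,0,0],[.5,0,0],[.4,.1,0]]).round(1).tolist())
for t in ('can','rack','catch_cup'):
    for d in bot.regions_of(t,p):
        m=d['mask'].astype(np.uint8)
        c=max(cv2.findContours(m,0,1)[0],key=cv2.contourArea)
        r=cv2.minAreaRect(c); b=cv2.boxPoints(r)
        print(t,round(d['score'],2),np.round(d['bbox']).tolist(),b.round(1).tolist())
big=cv2.cvtColor(p['pixels'][205:265,280:410],cv2.COLOR_RGB2BGR)
big=cv2.resize(big,None,fx=6,fy=6,interpolation=cv2.INTER_CUBIC)
for i in range(0,130,10): cv2.line(big,(i*6,0),(i*6,6 if i%50 else 14),(0,0,255),1)
for i in range(0,60,10): cv2.line(big,(0,i*6),(8,i*6),(0,0,255),1)
cv2.imwrite('pics/c.png',big)
E
```

```text
px axes [[323.7, 248.0], [323.1, 223.0], [298.6, 248.6]]
can 0.77 [260.0, 150.0, 288.0, 182.0] [[256.79998779296875, 168.8000030517578], [269.1000061035156, 150.39999389648438], [291.70001220703125, 165.5], [279.3999938964844, 183.89999389648438]]
can 0.59 [288.0, 227.0, 312.0, 249.0] [[287.29998779296875, 231.6999969482422], [305.6000061035156, 226.1999969482422], [311.29998779296875, 245.3000030517578], [293.0, 250.8000030517578]]
rack 0.89 [340.0, 214.0, 381.0, 252.0] [[336.6000061035156, 214.39999389648438], [380.5, 211.6999969482422], [382.8999938964844, 249.6999969482422], [339.0, 252.39999389648438]]
catch_cup 0.9 [384.0, 220.0, 404.0, 243.0] [[382.0, 219.0], [404.0, 219.0], [404.0, 241.0], [382.0, 241.0]]
```

View pics/c.png

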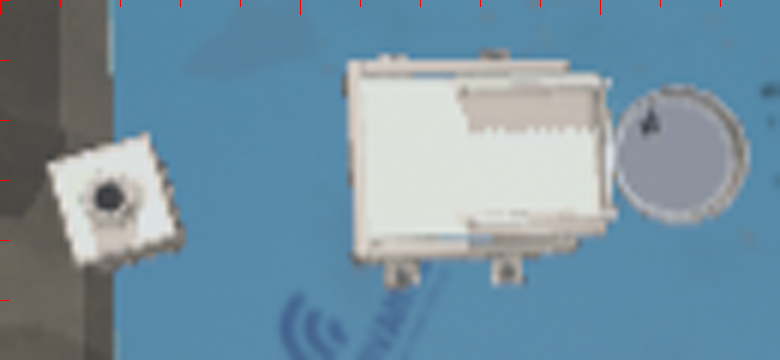

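The crop shows the can at (298, 238) in the image, turned about 18° against the rack. The bar's outer edge runs (338,215)→(339,249), and the cup is beyond the stop at (393, 231). I'll fit poses to these corners and check them in the scene camera.

```bash
cat >> h.py <<'E'
def tf(q,P):
    P=np.array(P,float); c,s=np.cos(q[2]),np.sin(q[2])
    return np.c_[q[0]+c*P[:,0]-s*P[:,1], q[1]+s*P[:,0]+c*P[:,1], P[:,2]]
c15,s15=np.cos(np.radians(15)),np.sin(np.radians(15))
def fl(a,y,h=0): # along floor a, height h
    return [1.55e-3+a*c15+h*s15, y, .1348-a*s15+h*c15]
E
python3 - <<'E'
from h import *
from scipy.optimize import least_squares as LS
p=shot('top'); s=shot('scene')
crop=lambda a: 280+np.array(a)[:,0:1]/6*[1,0]+205*np.array([0,1])+np.array(a)[:,1:2]/6*[0,1]-.4
# rack: bar left ends, floor stop top corners
RM=[[-.006,.062,.129],[-.006,-.062,.129],fl(.155,.05,.014),fl(.155,-.05,.014)]
RI=crop([[348,62],[356,262],[604,76],[611,232]])
f=lambda q:(proj(p,tf(q,RM))-RI).ravel()
r=LS(f,[.47,-.07,-1.5]); print('rack',r.x,np.degrees(r.x[2]),r.fun.round(2))
CM=[[-.03,.03,.215],[.03,.03,.215],[.03,-.03,.215],[-.03,-.03,.215],[0,0,.24]]
CI=crop([[48,165],[146,133],[181,233],[78,266],[110,197]])
# order image TL,TR,BR,BL ; try correspondences via yaw init
best=None
for y0 in np.arange(0,6.28,np.pi/4):
    g=LS(lambda q:(proj(p,tf(q,CM))-CI).ravel(),[.45,.1,y0])
    if best is None or g.cost<best.cost: best=g
print('can',best.x,np.degrees(best.x[2]),best.fun.round(2))
d=[d for d in bot.look_for('catch_cup',p)][0]['bbox'];print('cup',onz(p,[(d[0]+d[2])/2,(d[1]+d[3])/2],.08))
im=cv2.cvtColor(s['pixels'],cv2.COLOR_RGB2BGR)
im=cv2.resize(im[160:290,280:420],None,fx=5,fy=5,interpolation=cv2.INTER_CUBIC)
def dr(P,col):
    for u in proj(s,P): cv2.circle(im,tuple(int(v) for v in ((u+.4-[280,160])*5)),3,col,-1)
dr(tf(r.x,RM),(0,0,255)); dr(tf(r.x,[[0,.062,0],[0,-.062,0]]),(0,255,0))
dr(tf(best.x,CM),(0,0,255)); dr(tf(best.x,[[a,b,0] for a in(-.03,.03) for b in(-.03,.03)]),(0,255,0))
cv2.imwrite('pics/d.png',im)
E
```

```text
rack [-0.49409926 -0.02779455 -1.61540371] -92.5558147456359 [-1.07 -2.86 -3.04  3.63  2.7  -3.33  1.46  2.35]
can [-0.4573007   0.10020023  5.01084678] 287.1003723271999 [-0.94 -2.02  0.54 -2.94  0.56 -0.14 -0.19  0.68  0.03  4.28]
cup [[0.37837359 0.37265264 0.08      ]]
```

View pics/d.png

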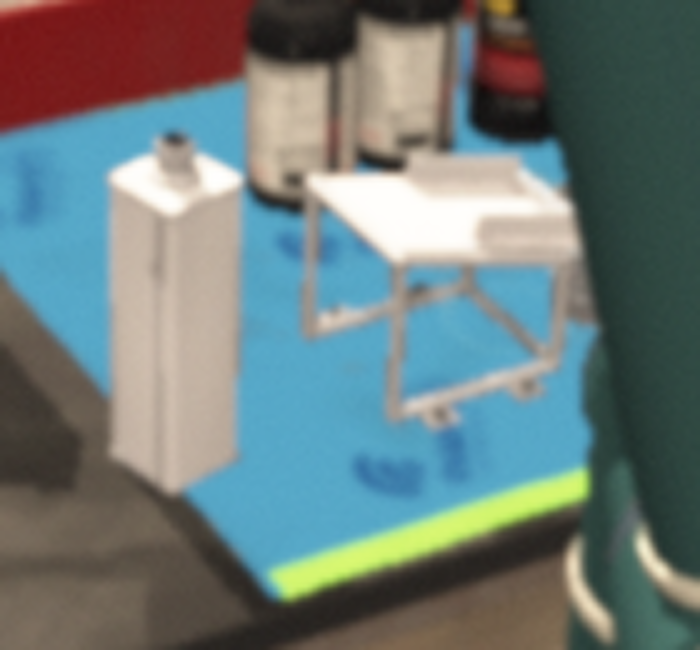

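My crop offset was wrong: it added 280 to both axes. I'll refit jointly with the scene-view corners: can neck (178,138)/5, foot (172,492)/5, bar ends (308,175)/5 and (395,262)/5.

```bash
python3 - <<'E'
from h import *
from scipy.optimize import least_squares as LS
p=shot('top'); s=shot('scene')
crop=lambda a:np.array(a)/6+[280,205]-.4
sc=lambda a:np.array(a)/5+[280,160]-.4
RM=[[-.006,.062,.129],[-.006,-.062,.129],fl(.155,.05,.014),fl(.155,-.05,.014)]
RI=crop([[348,62],[356,262],[604,76],[611,232]])
RS=[[-.006,.062,.129],[-.006,-.062,.129]]; RSI=sc([[306,178],[393,262]])
CM=[[-.03,-.03,.215],[-.03,.03,.215],[.03,.03,.215],[.03,-.03,.215],[0,0,.24]]
CI=crop([[78,266],[48,165],[146,133],[181,233],[110,197]])
CS=[[-.03,.03,.215],[-.03,-.03,.215],[.03,-.03,.215],[-.03,.03,0],[-.03,-.03,0],[.03,-.03,0],[0,0,.24]]
CSI=sc([[108,180],[175,213],[242,178],[112,455],[172,492],[238,457],[178,138]])
for nm,A,AI,B,BI,q0 in (('rack',RM,RI,RS,RSI,[.47,-.07,-1.5]),('can',CM,CI,CS,CSI,[.45,.1,-1.3])):
    for both in (0,1):
        f=lambda q:np.r_[(proj(p,tf(q,A))-AI).ravel(),both*(proj(s,tf(q,B))-BI).ravel()]
        r=LS(f,q0,loss='soft_l1'); print(nm,r.x.round(4),np.degrees(r.x[2]).round(2),f(r.x).round(1).tolist())
    if nm=='rack':rk=r.x
    else: print('can in rack', (np.array([[np.cos(rk[2]),np.sin(rk[2])],[-np.sin(rk[2]),np.cos(rk[2])]])@(r.x[:2]-rk[:2])).round(4))
for d in bot.look_for('catch_cup',p):
    d=d['bbox'];print('cup',onz(p,[(d[0]+d[2])/2,(d[1]+d[3])/2],.08))
E
```

```text
rack [ 0.4562 -0.0608 -1.5569] -89.2 [-0.2, -0.2, -0.1, 0.1, -0.0, -0.3, 0.3, 0.4, -0.0, 0.0, 0.0, 0.0]
rack [ 0.4577 -0.0611 -1.5687] -89.88 [0.1, -0.6, -0.2, -0.4, 0.2, -0.2, 0.2, 0.5, -0.7, 0.5, 0.6, 1.0]
can [ 0.4315  0.0866 -1.2772] -73.18 [0.2, -0.2, 0.0, 0.2, 0.1, 0.2, -0.4, -0.1, 0.1, -0.0, -0.0, -0.0, -0.0, -0.0, 0.0, -0.0, -0.0, 0.0, 0.0, 0.0, 0.0, 0.0, -0.0, 0.0]
can [ 0.4317  0.0864 -1.2737] -72.98 [0.3, -0.2, 0.1, 0.1, 0.1, 0.1, -0.4, -0.2, 0.1, -0.1, -0.3, -0.9, -0.3, -0.2, 0.4, -0.2, -0.1, 0.3, 0.4, 0.9, 0.3, 0.2, -0.5, 0.6]
can in rack [-0.1475 -0.0257]
cup [[ 0.45571443 -0.26395496  0.08      ]]
```

Fit is consistent: rack at (0.457, -0.061), yaw about -89.4°. The can is at (0.4316, 0.0865), yaw -73°. I'll move above it with the fingers aligned to its side faces.

```bash
python3 -m creep '[[0,0,-1,1,1],[0,0,-1,1,1],[0,0,0,1,1],[0,0,0,1,1],[0,0,0,1,1],[0,0,0,1,1],[0,0,0,1,1],[0,0,0,1,1],[0,0,0,0.2,1],[-0.9,0,0,0,1],[-0.9,0,0,0,1],[-0.9,0,0,0,1],[-0.9,0,0,0,1],[-0.9,0,0,0,1],[-0.9,0,0,0,1],[-0.9,0,0,0,1],[-0.9,0,0,0,1]]' 20
cat >> h.py <<'E'
def go(x,y,z,ang=None): # deltas in units, tool axes; ang deg of tool y
    s=bot.read_state(); M=R.from_rotvec(s['tcp_rot']).as_matrix(); a=np.degrees(np.arctan2(M[1,1],M[0,1]))
    print('t',s['time'],'tcp',np.round(s['tool_pos'],4),'yang',a.round(2),'q',np.round(s['q'],2),'F',np.round(s['wrist_force'],1),'w',s['width'],'g',s['grip_force'])
    print('units',(M.T@(np.array([x,y,z])-s['tool_pos'])/.05).round(2), 'spin', None if ang is None else round(np.radians(a-ang)/.1,2))
E
python3 -c "
from h import *
go(.4316,.0865,.28,17)"
```

```text
time: 3.32
tool_pos: [0.4012, 0.2614, 0.3315]
tcp_rot: [1.865, 2.528, 0.001]
wrist_force: [0.7, -0.1, 0.4]
width: 1.004
grip_force: 0.0
t 3.325 tcp [0.4012 0.2614 0.3315] yang 17.17 q [ 0.53 -0.16  1.87 -0.    1.43  0.23] F [ 0.7 -0.1  0.4] w 1.0036685559567142 g 0.0
units [-3.52 -0.45  1.03] spin 0.03
```

```bash
python3 -m creep '[[-0.88,-0.11,0,0,1],[-0.88,-0.11,0,0,1],[-0.88,-0.11,0,0,1],[-0.88,-0.12,0,0,1],[0,0,0,0,1],[0,0,0.6,0,1],[0,0,0.5,0,1]]'
python3 -c "
from h import *
go(.4316,.0865,.176,17)
p=shot('scene')
im=cv2.cvtColor(p['pixels'],cv2.COLOR_RGB2BGR)
cv2.imwrite('pics/e.png',cv2.resize(im[100:290,240:430],None,fx=3,fy=3,interpolation=cv2.INTER_CUBIC))"
```

```text
time: 4.2
tool_pos: [0.4312, 0.0887, 0.2758]
tcp_rot: [1.866, 2.527, 0.002]
wrist_force: [-0.2, 0.3, 0.8]
width: 1.001
grip_force: 0.0
t 4.2 tcp [0.4312 0.0887 0.2758] yang 17.14 q [ 0.15 -0.22  2.02  0.    1.34 -0.15] F [-0.2  0.3  0.8] w 1.0013422441136435 g 0.0
units [-0.05 -0.01  2.  ] spin 0.02
```

View pics/e.png

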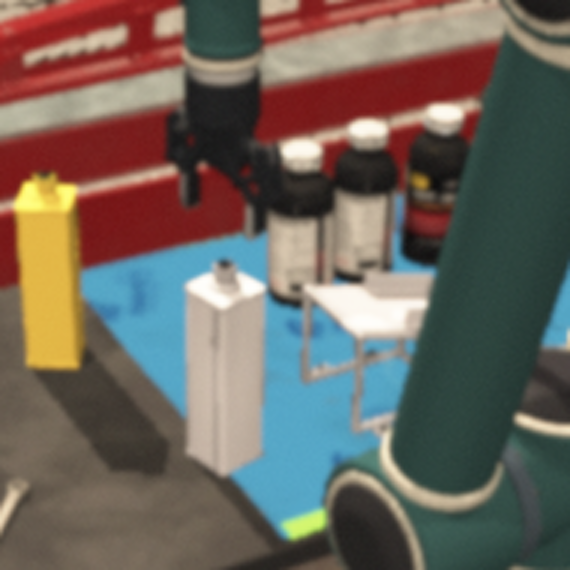

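The plain grey can at (225,370) in this crop is directly below the open fingers, and the yellow one at (48,270) is well clear. I'll descend and close.

```bash
python3 -m creep '[[-0.04,0,0.4,0,1],[0,0,0.4,0,1],[0,0,0.4,0,1],[0,0,0.4,0,1],[0,0,0.4,0,1],[0,0,0,0,1],[0,0,0,0,0],[0,0,0,0,0],[0,0,0,0,0],[0,0,0,0,0],[0,0,0,0,0],[0,0,0,0,0]]' 30
python3 -c "
from h import *
go(.4316,.0865,.18,-0.6)"
```

```text
time: 5.75
tool_pos: [0.4326, 0.0862, 0.1779]
tcp_rot: [1.866, 2.525, 0.003]
wrist_force: [-1.1, 0.1, 6.0]
width: 0.7
grip_force: 33.4
t 5.75 tcp [0.4326 0.0862 0.1779] yang 17.07 q [ 0.14 -0.15  2.14  0.    1.15 -0.16] F [-1.1  0.1  6. ] w 0.7001352336506328 g 33.39992165565491
units [ 0.01 -0.02 -0.04] spin 3.08
```

```bash
python3 -m creep '[[0,0,-0.2,0,0],[0,0,0,0.8,0],[0,0,0,0.8,0],[0,0,0,0.8,0],[0,0,0,0.68,0],[0.1,0.15,0,0,0],[0.1,0.15,0,0,0],[0.1,0.15,0,0,0],[0,0,0.1,0,0],[0,0,0.1,0,0],[0,0,0,0,0]]'
cat > mc.py <<'E'
from h import *
from scipy.optimize import least_squares as LS
RK=[.457,-.0611,np.radians(-89.4)]
def inrack(P):
    c,s=np.cos(RK[2]),np.sin(RK[2]); d=np.array(P)[:2]-RK[:2]; return np.array([c*d[0]+s*d[1],-s*d[0]+c*d[1]])
def crops(tag):
    o=[]
    for n in ('scene','top'):
        p=shot(n); im=cv2.cvtColor(p['pixels'],cv2.COLOR_RGB2BGR)
        im=im[130:280,260:420] if n=='scene' else im[200:275,270:400]
        o.append(cv2.resize(im,None,fx=5 if n=='scene' else 6.1538,fy=5 if n=='scene' else 6.1538,interpolation=cv2.INTER_CUBIC)[:300*2])
    o[0]=cv2.resize(o[0],(400,375)); o[1]=cv2.resize(o[1],(400,231)); 
    cv2.imwrite('pics/%s.png'%tag,np.vstack(o)[:600])
E
python3 -c "
from mc import *
go(.4553,.1009,.176,-.6); print(inrack(bot.read_state()['tool_pos']))"
```

```text
time: 7.12
tool_pos: [0.4543, 0.1008, 0.1778]
tcp_rot: [-2.232, -2.21, 0.001]
wrist_force: [-3.8, -0.7, 8.9]
width: 0.703
grip_force: 33.4
t 7.125 tcp [0.4543 0.1008 0.1778] yang -0.57 q [ 0.16 -0.1   2.1  -0.    1.14  0.17] F [-3.8 -0.7  8.9] w 0.7034995011854982 g 33.36557865142822
units [0.   0.02 0.04] spin 0.01
[-0.16189366 -0.00096581]
```

The can is aligned and centred, 162 mm in front of the bar. I'll begin the tip about its front foot edge with a light grip.

```bash
python3 -m creep '[[0,0,0,0,0],[0,0,0,0,0],[-0.17,0,-0.02,0,0],[-0.17,0,-0.02,0,0],[-0.17,0,0,0,0],[-0.17,0,0,0,0],[-0.17,0,0.01,0,0],[-0.19,0,0.01,0,0],[0,0,0,0,0]]' 20
python3 -c "
from mc import *
go(.4553,.1009,.176,-.6); print(inrack(bot.read_state()['tool_pos']));crops('f')"
```

```text
time: 8.25
tool_pos: [0.4534, 0.0481, 0.1773]
tcp_rot: [-2.233, -2.209, 0.002]
wrist_force: [-3.3, 0.4, 6.0]
width: 0.703
grip_force: 21.4
t 8.25 tcp [0.4534 0.0481 0.1773] yang -0.63 q [ 0.05 -0.12  2.11 -0.    1.15  0.06] F [-3.3  0.4  6. ] w 0.7030658782631685 g 21.438862681388855
units [1.06 0.03 0.03] spin -0.01
[-0.10919052 -0.00247278]
```

View pics/f.png

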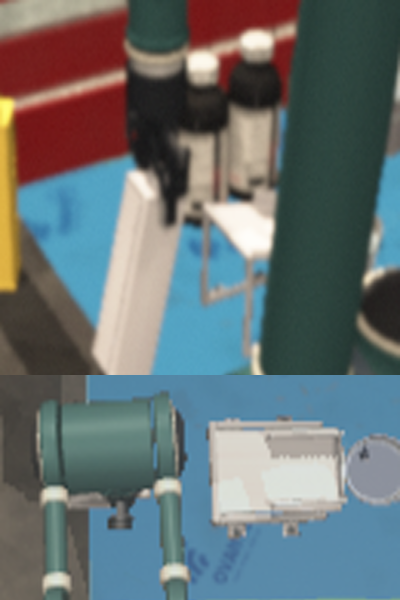

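The can tips as intended, about 15° in the scene crop with its foot at about (110,360). I'll continue the arc onto the bar.

```bash
python3 -m creep '[[-0.17,0.02,0.02,0,0],[-0.17,0,0.03,0,0],[-0.17,0,0.04,0,0],[-0.17,0,0.04,0,0],[-0.17,0,0.05,0,0],[-0.16,0,0.06,0,0],[-0.16,0,0.07,0,0],[-0.16,0,0.07,0,0],[-0.15,0,0.08,0,0],[-0.15,0,0.09,0,0],[-0.1,0,0.06,0,0],[0,0,0,0,0]]'
python3 -c "
from mc import *
go(.4553,.1009,.176,-.6); print(inrack(bot.read_state()['tool_pos']));crops('g')"
```

```text
time: 9.85
tool_pos: [0.4541, -0.0382, 0.1466]
tcp_rot: [2.233, 2.21, -0.0]
wrist_force: [-2.6, -0.8, 1.8]
width: 0.704
grip_force: 24.2
t 9.85 tcp [ 0.4541 -0.0382  0.1466] yang -0.6 q [-0.14 -0.09  2.15 -0.    1.08 -0.13] F [-2.6 -0.8  1.8] w 0.7038413428175467 g 24.236297607421875
units [ 2.78 -0.   -0.59] spin 0.0
[-0.02296095 -0.00268377]
```

View pics/g.png

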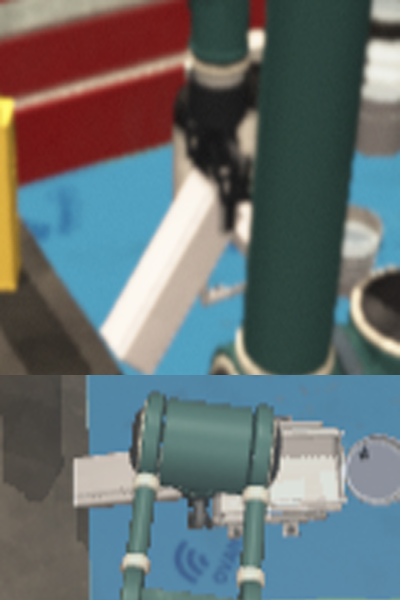

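The can leans at about 43° on the bar, its foot at (120,350) in the scene crop. I'll lower slightly, release, then lift away.

```bash
python3 -m creep '[[0,0,0.04,0,0],[0,0,0,0,0],[0,0,0,0,0.8],[0,0,0,0,0.9],[0,0,0,0,1],[0,0,0,0,1],[0,0,0,0,1],[0,0,0,0,1],[0,0,-0.6,0,1],[0,0,-0.8,0,1],[0,0,-0.8,0,1],[0.9,0,0,0,1],[0.9,0,0,0,1],[0.9,0,0,0,1],[0.9,0,0,0,1],[0.9,0,0,0,1],[0,0,0,0,1]]'
python3 - <<'E'
from mc import *
go(.4553,.1009,.176,-.6)
s=shot('scene','s1.png'); p=shot('top','t1.png')
a=cv2.imread('pics/s1.png')[160:270,250:380]; b=cv2.imread('pics/t1.png')[205:265,270:400]
cv2.imwrite('pics/i.png',np.vstack([cv2.resize(a,None,fx=4,fy=3.3,interpolation=2),cv2.resize(b,None,fx=4,fy=3.9,interpolation=2)]))
for n,q in(('scene',s),('top',p)):
  for d in bot.regions_of('can',q): print(n,round(d['score'],2),d['bbox'])
E
```

```text
time: 12.08
tool_pos: [0.456, 0.1898, 0.2547]
tcp_rot: [-2.228, -2.214, -0.001]
wrist_force: [-0.8, -0.1, -0.7]
width: 1.002
grip_force: 0.0
t 12.075 tcp [0.456  0.1898 0.2547] yang -0.34 q [ 0.34 -0.1   1.95  0.    1.29  0.35] F [-0.8 -0.1 -0.7] w 1.0015055468904595 g 0.0
units [-1.78 -0.    1.57] spin 0.05
scene 0.76 [240.8, 156.1, 270.2, 219.8]
scene 0.57 [301.8, 181.7, 356.9, 251.1]
top 0.9 [296.2, 223.2, 345.7, 240.2]
top 0.68 [259.6, 148.3, 293.0, 182.2]
```

View pics/i.png

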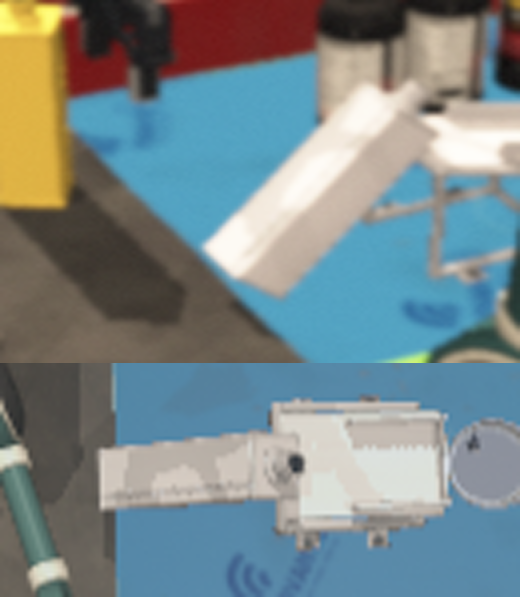

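The can leans on the bar, tilted about 45°. Its trailing foot corners are at top-crop (99,450) and (103,510), and the neck tip at (297,463). I'll fit the pose.

```bash
python3 - <<'E'
from mc import *
s=shot('scene'); p=shot('top')
def can(q,P): # q: rack x of leading foot edge, y, yaw, tilt
    P=np.array(P,float); t=q[3]; u=P[:,0]-.03; w=P[:,2]
    L=np.c_[u*np.cos(t)+w*np.sin(t), P[:,1], -u*np.sin(t)+w*np.cos(t)]
    W=tf([q[0],q[1],q[2]],L); return tf(RK,W)
A=[[-.03,.03,0],[-.03,-.03,0],[0,0,.24],[-.03,.03,.215],[-.03,-.03,.215]]
AI=np.array([[99,450],[103,510],[297,463],[249,437],[253,498]]); AI=np.c_[270+AI[:,0]/4,205+(AI[:,1]-363)/3.9]-.4
B=[[-.03,.03,0],[.03,-.03,0],[-.03,-.03,0]]; BI=np.array([[203,247],[283,297],[238,277]]); BI=np.c_[250+BI[:,0]/4,160+BI[:,1]/3.3]-.4
f=lambda q:np.r_[(proj(p,can(q,A))-AI).ravel(),.7*(proj(s,can(q,B))-BI).ravel()]
r=LS(f,[-.13,0,0,.76],loss='soft_l1');q=r.x;print(q.round(4),np.degrees(q[2:]).round(1),f(q).round(1).tolist())
t=q[3];print('bar gap mm',1000*(-q[0]*np.cos(t)-.129*np.sin(t)-.006))
for sg in (.035,.045): 
    g=can(q,[[-.03+.002,0,sg]])[0];print(sg,'G',g.round(4)); go(g[0],g[1],g[2]-.019,-.6-np.degrees(-q[2]))
E
```

```text
[-0.1285 -0.0014 -0.0087  0.7376] [-0.5 42.3] [0.3, -0.1, -0.5, -0.1, -0.2, 0.3, 0.5, -1.3, -0.1, 0.1, 0.3, 0.3, 0.3, 0.8, -0.3, 0.6]
bar gap mm 2.3655761583214803
0.035 G [0.4542 0.0868 0.0649]
t 12.375 tcp [0.4563 0.1863 0.2548] yang -0.66 q [ 0.34 -0.1   1.95 -0.    1.29  0.35] F [-0.3  0.2 -0.6] w 1.0050146999996816 g 0.0
units [-1.99 -0.02  4.18] spin 0.08
0.045 G [0.4542 0.0801 0.0723]
t 12.375 tcp [0.4563 0.1863 0.2548] yang -0.66 q [ 0.34 -0.1   1.95 -0.    1.29  0.35] F [-0.3  0.2 -0.6] w 1.0050146999996816 g 0.0
units [-2.12 -0.02  4.03] spin 0.08
```

Tilt is 42.3°, the y offset −1.4 mm, and the can touches the bar to within measuring error. Next I grip low, 40 mm from the foot, descending over the trailing face.

```bash
python3 -m creep '[[-0.68,0,0,0.05,1],[-0.68,0,0,0,1],[-0.69,-0.02,0,0,1],[0,0,0,0,1],[0,0,0.7,0,1],[0,0,0.7,0,1],[0,0,0.7,0,1],[0,0,0.6,0,1],[0,0,0.5,0,1],[0,0,0.4,0,1],[0,0,0.3,0,1],[0,0,0.2,0,1],[0,0,0,0,1]]'
python3 - <<'E'
from mc import *
go(.4542,.0835,.0486,-.6)
s=shot('scene','s2.png')
a=cv2.imread('pics/s2.png')[150:270,250:380]
cv2.imwrite('pics/j.png',cv2.resize(a,None,fx=4.5,fy=4.5,interpolation=2))
E
```

```text
time: 14.0
tool_pos: [0.4535, 0.0849, 0.0493]
tcp_rot: [-2.238, -2.204, 0.001]
wrist_force: [0.3, 0.6, 0.2]
width: 0.997
grip_force: 0.0
t 14.0 tcp [0.4535 0.0849 0.0493] yang -0.87 q [0.13 0.06 2.21 0.   0.87 0.15] F [0.3 0.6 0.2] w 0.9971844588493033 g 0.0
units [-0.03  0.01  0.01] spin -0.05
```

View pics/j.png

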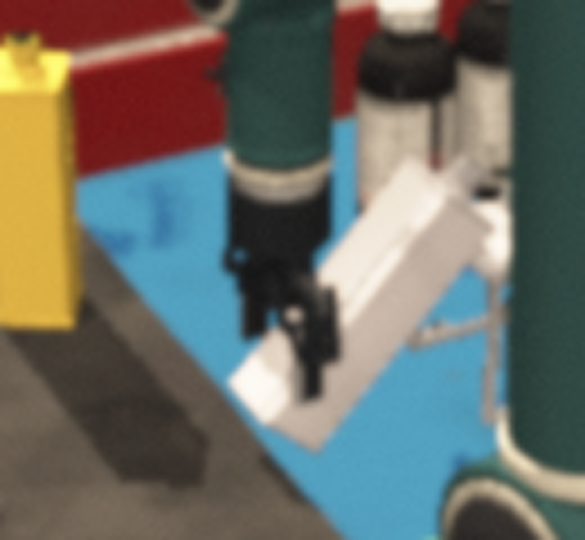

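The fingers straddle the lower half at (310,350), free of contact. I'll close lightly and lift the foot in stages along a path that keeps the can on the bar.

```bash
python3 -m creep '[[0,0,0,0,0],[0,0,0,0,0],[0,0,0,0,0],[0,0,0,0,0],[0,0,0,0,0],[-0.02,0,-0.2,0,0],[-0.02,0,-0.22,0,0],[-0.02,0,-0.22,0,0],[-0.02,0,-0.21,0,0],[-0.07,0,-0.16,0,0],[-0.07,0,-0.16,0,0],[-0.08,0,-0.16,0,0],[-0.08,0,-0.16,0,0],[0,0,0,0,0]]' 20
python3 - <<'E'
from mc import *
go(.4542,.0835,.0486,-.6);print(inrack(bot.read_state()['tool_pos']))
s=shot('scene','s3.png')
a=cv2.imread('pics/s3.png')[150:270,250:380]
cv2.imwrite('pics/k.png',cv2.resize(a,None,fx=4.5,fy=4.5,interpolation=2))
E
```

```text
time: 15.8
tool_pos: [0.4543, 0.0656, 0.1251]
tcp_rot: [2.238, 2.203, 0.002]
wrist_force: [0.7, -0.5, -3.4]
width: 0.698
grip_force: 22.4
t 15.8 tcp [0.4543 0.0656 0.1251] yang -0.89 q [ 0.09 -0.06  2.16 -0.    1.03  0.1 ] F [ 0.7 -0.5 -3.4] w 0.6980411616615999 g 22.379657328128815
units [ 0.36 -0.01  1.53] spin -0.05
[-0.12671633 -0.00140428]
```

View pics/k.png

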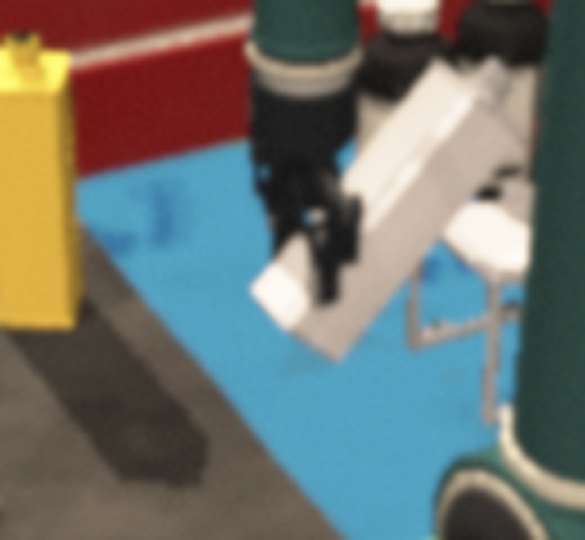

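The picture shows the can lifted with its foot at (330,350), still at about 43°. The pads hold its angle, and the wrist carries the full 3.4 N. It won't pivot by gravity with a grip this low. I'll set it back into the lean, regrip at about 105 mm from the foot (still lower half), and use the bar against the can below the grip as a fulcrum.

```bash
python3 -m creep '[[0.15,0,0.32,0,0],[0.15,0,0.32,0,0],[0.04,0,0.4,0,0],[0.04,0,0.3,0,0],[0,0,0.14,0,0],[0,0,0,0,0],[0,0,0,0,1],[0,0,0,0,1],[0,0,0,0,1],[0,0,0,0,1],[0,0,-0.04,0,1],[-0.2,0,-0.24,0,1],[-0.2,0,-0.24,0,1],[-0.2,0,-0.22,0,1],[-0.2,0,-0.22,0,1],[0,0,0,0,1]]' 20
cat > fit.py <<'E'
from mc import *
def can(q,P):
    P=np.array(P,float); t=q[3]; u=P[:,0]-.03; w=P[:,2]
    return tf(RK,tf(q[:3],np.c_[u*np.cos(t)+w*np.sin(t), P[:,1], -u*np.sin(t)+w*np.cos(t)+(q[4] if len(q)>4 else 0)]))
BOX=[[a,b,c] for a in(-.03,.03) for b in(-.03,.03) for c in(0,.215)]+[[.012*np.cos(k),.012*np.sin(k),.24] for k in range(6)]
def bb(p,q):
    u=proj(p,can(q,BOX)); return np.r_[u.min(0),u.max(0)]
def dets():
    for n in('scene','top'):
        p=shot(n)
        for d in bot.look_for('can',p):
            print(n,round(d['score'],2),np.round(d['bbox'],1).tolist())
        yield n,p
E
python3 - <<'E'
from fit import *
go(.4542,.0835,.0486,-.6);print(inrack(bot.read_state()['tool_pos']))
for n,p in dets(): print('  lean predicts',bb(p,[-.1285,-.0014,-.0087,.7376]).round(1))
E
```

```text
time: 17.85
tool_pos: [0.4544, 0.0441, 0.0997]
tcp_rot: [2.238, 2.202, 0.003]
wrist_force: [0.7, 0.4, 0.0]
width: 1.005
grip_force: 0.0
t 17.85 tcp [0.4544 0.0441 0.0997] yang -0.95 q [ 0.04 -0.03  2.19 -0.    0.98  0.06] F [0.7 0.4 0. ] w 1.004722835996605 g 0.0
units [ 0.79 -0.02  1.02] spin -0.06
[-0.1051941  -0.00149787]
scene 0.77 [242.6, 158.0, 271.5, 221.2]
scene 0.61 [299.9, 183.3, 359.3, 250.2]
  lean predicts [300.8 183.2 360.6 250.7]
top 0.81 [258.4, 149.2, 288.4, 183.0]
top 0.54 [296.0, 224.9, 346.6, 243.4]
top 0.43 [336.3, 215.4, 381.7, 253.6]
  lean predicts [294.6 222.2 346.  242.3]
```

The can is back in the same lean (the boxes agree). I'll close at s≈0.10 m, lift, and carry it to just short of contact, with the bar 60 mm from the foot.

```bash
python3 -m creep '[[0,0,0.1,0,1],[0,0,0,0,1],[0,0,0,0,0],[0,0,0,0,0],[0,0,0,0,0],[0,0,0,0,0],[0,0,0,0,0],[0,0,-0.3,0,0],[0,0,-0.3,0,0],[-0.2,0,-0.2,0,0],[-0.2,0,-0.2,0,0],[-0.2,0,-0.2,0,0],[-0.2,0,-0.2,0,0],[-0.2,0,-0.2,0,0],[-0.2,0,-0.2,0,0],[-0.2,0,-0.09,0,0],[-0.18,0.03,0,0,0],[0,0,0,0,0]]' 20
python3 - <<'E'
from fit import *
go(.4542,.0835,.0486,-.6);print(inrack(bot.read_state()['tool_pos']))
g=inrack(bot.read_state()['tool_pos']); gz=bot.read_state()['tool_pos'][2]+.019
t=.7376; a=np.array([np.sin(t),np.cos(t)]); n=np.array([-np.cos(t),np.sin(t)])
e=np.array([g[0],gz])-.0595*n-.1*a; print('edge',e)
for nm,p in dets(): print('  predicts',bb(p,[e[0],g[1],-.0087,t,e[1]]).round(1))
E
```

```text
time: 20.3
tool_pos: [0.4534, -0.0347, 0.1874]
tcp_rot: [-2.239, -2.203, 0.001]
wrist_force: [-1.1, 0.2, -4.0]
width: 0.7
grip_force: 23.3
t 20.3 tcp [ 0.4534 -0.0347  0.1874] yang -0.92 q [-0.13 -0.13  2.1   0.    1.17 -0.12] F [-1.1  0.2 -4. ] w 0.7003445434868617 g 23.305977880954742
units [ 2.36 -0.02  2.78] spin -0.06
[-0.02641604 -0.00330047]
edge [-0.04963237  0.09237487]
scene 0.76 [321.7, 154.0, 365.5, 218.4]
scene 0.65 [429.8, 208.9, 458.3, 224.9]
scene 0.56 [243.8, 155.5, 270.0, 221.4]
  predicts [322.2 153.1 383.1 221.6]
top 0.93 [257.8, 149.2, 289.5, 181.6]
top 0.64 [319.8, 220.7, 371.4, 241.2]
  predicts [314.2 219.5 371.4 241.1]
```

```bash
python3 -m creep '[[-0.1,0.03,-0.01,0,0],[-0.1,0.03,-0.01,0,0],[-0.1,0,-0.01,0,0],[-0.11,0,0,0,0],[-0.11,0,0,0,0],[0,0,0,0,0]]' 20
cat > chk.py <<'E'
from fit import *
import sys
go(.4542,.0835,.0486,-.6);st=bot.read_state();g=inrack(st['tool_pos']); gz=st['tool_pos'][2]+.019;print('G',g.round(4),round(gz,4),'torque',np.round(st['torque'],2))
D=list(dets())
for deg in map(float,sys.argv[1:]):
    t=np.radians(deg);a=np.array([np.sin(t),np.cos(t)]); n=np.array([-np.cos(t),np.sin(t)])
    e=np.array([g[0],gz])-.0595*n-.1*a
    gap=(-e[0]*np.cos(t)+(e[1]-.129)*np.sin(t)-.006)
    print(deg,'bargap mm',round(gap*1000,1),[bb(p,[e[0],g[1],-.0087,t,e[1]]).round(0).tolist() for n_,p in D])
E
python3 chk.py 42 50 55 60
```

```text
time: 21.25
tool_pos: [0.4561, -0.0607, 0.1894]
tcp_rot: [2.239, 2.204, -0.001]
wrist_force: [-0.8, 0.9, -1.1]
width: 0.696
grip_force: 23.0
t 21.25 tcp [ 0.4561 -0.0607  0.1894] yang -0.89 q [-0.19 -0.12  2.09 -0.    1.17 -0.17] F [-0.8  0.9 -1.1] w 0.6955880701255044 g 23.009023368358612
units [ 2.88 -0.08  2.81] spin -0.05
G [-0.0004 -0.0009] 0.2084 torque [0.37 0.17 0.05]
scene 0.72 [325.1, 176.8, 357.8, 216.0]
scene 0.59 [242.9, 155.8, 268.6, 220.9]
top 0.77 [258.5, 148.7, 289.7, 182.3]
top 0.65 [317.2, 217.4, 380.4, 241.8]
42.0 bargap mm -12.1 [[329.0, 151.0, 389.0, 219.0], [321.0, 218.0, 379.0, 240.0]]
50.0 bargap mm -4.5 [[326.0, 153.0, 390.0, 219.0], [319.0, 219.0, 381.0, 240.0]]
55.0 bargap mm -0.3 [[325.0, 155.0, 391.0, 219.0], [317.0, 219.0, 382.0, 240.0]]
60.0 bargap mm 3.4 [[324.0, 157.0, 391.0, 218.0], [316.0, 219.0, 383.0, 240.0]]
```

The fulcrum works: wrist force shows bar contact and the boxes fit about 55°. Continuing.

```bash
python3 -m creep '[[-0.09,0,0,0,0],[-0.09,0,0.01,0,0],[-0.09,0,0.01,0,0],[-0.09,0,0.02,0,0],[-0.09,0,0.02,0,0],[-0.09,0,0.03,0,0],[-0.08,0,0.03,0,0],[-0.08,0,0.04,0,0],[-0.09,0,0.05,0,0],[0,0,0,0,0]]'
python3 chk.py 65 75 82 88
```

```text
time: 22.7
tool_pos: [0.4558, -0.1003, 0.1787]
tcp_rot: [2.238, 2.204, -0.001]
wrist_force: [1.3, 0.2, -0.6]
width: 0.698
grip_force: 22.5
t 22.7 tcp [ 0.4558 -0.1003  0.1787] yang -0.88 q [-0.27 -0.1   2.09 -0.    1.14 -0.25] F [ 1.3  0.2 -0.6] w 0.6977431235548277 g 22.497364282608032
units [ 3.68 -0.09  2.6 ] spin -0.05
G [ 0.0392 -0.0016] 0.1977 torque [ 0.09 -0.13  0.02]
scene 0.92 [328.4, 180.6, 355.5, 213.9]
scene 0.63 [243.6, 156.4, 269.9, 221.7]
top 0.83 [260.5, 149.5, 291.9, 182.2]
top 0.59 [323.6, 224.8, 390.9, 239.3]
65.0 bargap mm -19.8 [[333.0, 160.0, 401.0, 217.0], [326.0, 220.0, 394.0, 240.0]]
75.0 bargap mm -9.3 [[332.0, 165.0, 401.0, 215.0], [324.0, 220.0, 393.0, 240.0]]
82.0 bargap mm -2.9 [[331.0, 168.0, 400.0, 213.0], [323.0, 220.0, 392.0, 240.0]]
88.0 bargap mm 1.8 [[331.0, 171.0, 399.0, 211.0], [323.0, 221.0, 391.0, 240.0]]
```

About 85° and still held. Now the last 20° onto the floor.

```bash
python3 -m creep '[[-0.05,0.01,0.05,0,0],[-0.04,0.01,0.05,0,0],[-0.04,0.01,0.05,0,0],[-0.03,0,0.05,0,0],[-0.03,0,0.05,0,0],[-0.03,0,0.04,0,0],[0,0,0,0,0]]'
python3 chk.py 90 97 101 105
```

```text
time: 23.78
tool_pos: [0.4565, -0.1132, 0.1655]
tcp_rot: [2.235, 2.204, -0.006]
wrist_force: [-4.7, -6.3, 6.7]
width: 0.694
grip_force: 24.7
t 23.775 tcp [ 0.4565 -0.1132  0.1655] yang -0.79 q [-0.29 -0.08  2.1  -0.01  1.12 -0.28] F [-4.7 -6.3  6.7] w 0.693730782184837 g 24.658924341201782
units [ 3.94 -0.1   2.32] spin -0.03
G [ 0.052 -0.001] 0.1845 torque [-0.85  0.81  0.14]
scene 0.64 [332.4, 180.2, 397.5, 208.4]
top 0.85 [258.4, 149.9, 290.1, 181.1]
top 0.66 [325.9, 221.2, 391.4, 237.1]
90.0 bargap mm -10.0 [[334.0, 175.0, 402.0, 213.0], [327.0, 221.0, 394.0, 240.0]]
97.0 bargap mm -4.1 [[332.0, 178.0, 400.0, 210.0], [325.0, 221.0, 392.0, 240.0]]
101.0 bargap mm -1.1 [[332.0, 180.0, 399.0, 208.0], [324.0, 222.0, 391.0, 240.0]]
105.0 bargap mm 1.6 [[331.0, 181.0, 398.0, 206.0], [323.0, 222.0, 390.0, 240.0]]
```

The upward force of 7–10 N at about 101° may mean the shoulder is riding on the end stop. I'll ease up, draw back about 9 mm, and lower again.

```bash
python3 -m creep '[[0.03,0,-0.04,0,0],[0.05,0,-0.03,0,0],[0.05,0,0,0,0],[0.05,0,0,0,0],[0,0,0.02,0,0],[0,0,0,0,0]]'
python3 chk.py 97 101 105
python3 -m creep '[[0,0,0.04,0,0],[0,0,0,0,0]]'
python3 chk.py 97 101 105
```

```text
time: 24.72
tool_pos: [0.4572, -0.1015, 0.1668]
tcp_rot: [-2.238, -2.205, -0.0]
wrist_force: [-0.0, 0.9, -1.8]
width: 0.7
grip_force: 23.5
t 24.725 tcp [ 0.4572 -0.1015  0.1668] yang -0.85 q [-0.27 -0.08  2.1   0.    1.12 -0.26] F [-0.   0.9 -1.8] w 0.7000354240935026 g 23.491816520690918
units [ 3.7  -0.11  2.37] spin -0.04
G [ 0.0404 -0.0003] 0.1858 torque [0.12 0.02 0.01]
scene 0.79 [244.9, 158.3, 269.8, 222.7]
scene 0.75 [339.2, 201.8, 397.0, 232.2]
top 0.8 [258.7, 151.2, 289.2, 181.3]
top 0.75 [323.5, 220.7, 388.9, 237.6]
97.0 bargap mm -4.2 [[329.0, 179.0, 397.0, 210.0], [322.0, 221.0, 389.0, 240.0]]
101.0 bargap mm -2.0 [[329.0, 181.0, 396.0, 209.0], [321.0, 221.0, 388.0, 240.0]]
105.0 bargap mm -0.2 [[328.0, 182.0, 395.0, 207.0], [320.0, 222.0, 386.0, 240.0]]
time: 25.18
tool_pos: [0.4572, -0.1026, 0.1659]
tcp_rot: [2.237, 2.204, -0.002]
wrist_force: [-3.7, -2.3, 4.9]
width: 0.692
grip_force: 24.4
t 25.175 tcp [ 0.4572 -0.1026  0.1659] yang -0.83 q [-0.27 -0.08  2.1  -0.    1.12 -0.26] F [-3.7 -2.3  4.9] w 0.6924369294597644 g 24.3938747048378
units [ 3.73 -0.12  2.34] spin -0.04
G [ 0.0415 -0.0002] 0.1849 torque [-0.21  0.62  0.16]
scene 0.87 [243.2, 156.8, 269.0, 224.9]
scene 0.69 [330.0, 179.8, 395.2, 208.4]
scene 0.16 [180.7, 232.9, 212.2, 266.3]
top 0.92 [259.1, 147.3, 291.8, 183.9]
top 0.68 [320.8, 223.9, 387.3, 238.6]
97.0 bargap mm -5.0 [[330.0, 179.0, 397.0, 211.0], [322.0, 221.0, 389.0, 240.0]]
101.0 bargap mm -2.7 [[329.0, 181.0, 397.0, 209.0], [321.0, 221.0, 388.0, 240.0]]
105.0 bargap mm -0.8 [[328.0, 182.0, 395.0, 207.0], [320.0, 222.0, 387.0, 240.0]]
```

Contact is stiff and the gap matches flat on the floor. Relax, release, lift clear and check.

```bash
python3 -m creep '[[0,0,-0.03,0,0],[0,0,0,0,0.75],[0,0,0,0,0.85],[0,0,0,0,1],[0,0,0,0,1],[0,0,0,0,1],[0,0,-0.4,0,1],[0,0,-0.8,0,1],[0,0,-0.9,0,1],[0.9,0,0,0,1],[0.9,0,0,0,1],[0.9,0,0,0,1],[0.9,0,0,0,1],[0.9,0,0,0,1],[0.9,0,0,0,1],[0,0,0,0,1]]'
python3 - <<'E'
from fit import *
go(.4542,.0835,.0486,-.6)
D=[]
for n in('scene','top'):
    p=shot(n,'fin_'+n+'.png')
    L=[d for d in bot.regions_of('can',p)]
    for d in L: print(n,round(d['score'],2),np.round(d['bbox'],1).tolist())
    L=[d for d in L if d['bbox'][0]>300 and d['bbox'][2]<410 and d['bbox'][1]>170]
    if L: D.append((n,p,L[0]['mask'],L[0]['bbox']))
    print('cup',[np.round(d['bbox']).tolist() for d in bot.look_for('catch_cup',p)])
def qq(v): # v: mid x,y,yaw,tilt ; mid on floor
    mx,y,yaw,t=v; mz=.1348+.03*c15-((mx-.0016-.03*s15)/c15)*s15
    a=np.array([np.sin(t),np.cos(t)]); n=np.array([-np.cos(t),np.sin(t)])
    e=np.array([mx,mz])-.1075*a-.03*n
    return [e[0],y,yaw,t,e[1]]
from cv2 import convexHull,fillConvexPoly
def iou(v):
    o=0
    for n,p,m,b in D:
        k=np.zeros((1600,2560),np.uint8); u=((proj(p,can(qq(v),BOX))+.5)*4).astype(np.int32)
        fillConvexPoly(k,convexHull(u),1); k=cv2.resize(k.astype(np.float32),(640,400),interpolation=cv2.INTER_AREA)
        o-=np.minimum(k,m).sum()/np.maximum(k,m).sum()
    return o/len(D)
from scipy.optimize import differential_evolution as DE
r=DE(iou,[(.01,.08),(-.02,.02),(-.12,.12),(1.55,2.0)],seed=1,maxiter=40,popsize=10)
print('mid x,y,yaw,tilt',r.x.round(4),np.degrees(r.x[2:]).round(1),r.fun,len(D))
for v in ([.055,0,0,np.radians(105)],[.042,0,0,np.radians(105)],[.042,0,0,np.radians(99)]): print(v,iou(v),[bb(d[1],qq(v)).round(1).tolist() for d in D])
E
```

```text
time: 27.38
tool_pos: [0.4609, 0.1708, 0.2712]
tcp_rot: [-2.233, -2.209, -0.0]
wrist_force: [-0.2, -1.4, 0.3]
width: 1.001
grip_force: 0.0
t 27.375 tcp [0.4609 0.1708 0.2712] yang -0.62 q [ 0.3  -0.11  1.93  0.    1.32  0.31] F [-0.2 -1.4  0.3] w 1.0005711110622237 g 0.0
units [-1.75 -0.11  4.45] spin -0.0
scene 0.56 [328.5, 180.6, 387.0, 205.6]
cup [[182.0, 232.0, 213.0, 265.0]]
top 0.84 [323.5, 222.1, 388.2, 238.8]
top 0.67 [256.4, 150.1, 288.5, 180.8]
cup [[385.0, 220.0, 404.0, 244.0]]
mid x,y,yaw,tilt [ 0.0437  0.0028 -0.0057  1.8301] [ -0.3 104.9] -0.8779524564743042 2
[0.055, 0, 0, np.float64(1.8325957145940461)] -0.80168647 [[331.8, 181.7, 398.3, 206.6], [324.2, 221.0, 390.3, 239.6]]
[0.042, 0, 0, np.float64(1.8325957145940461)] -0.8521514 [[328.3, 181.6, 395.3, 206.6], [320.6, 221.0, 386.9, 239.6]]
[0.042, 0, 0, np.float64(1.7278759594743862)] -0.81612265 [[328.5, 179.6, 396.1, 209.6], [320.9, 220.7, 387.9, 239.8]]
```

The fit puts the can's middle at x≈0.044 m, y≈0.003 m and its tilt at 105°, all inside the limits. The cup is in place and the hand is clear, so I'll hand in.

```bash
python3 -c "
from workcell import bot
print(bot.finish_job())"
```

```text
the job is handed in; nothing more can be done
None
```

The can was leaned on the bar and let go, then regripped low and tipped home; it rests released on the sloping floor at about 105°, roughly 11 mm short of the end stop, with the cup in place, and the job is handed in (no verdict was returned).

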